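# Open the ink case and unscrew the tall jar's cap

## Task

Get the drawing ink ready: swing the hasp on the front of the small wooden case up off its catch, open the lid right back, and unscrew the tight cap of the taller of the two square jars, which its fitted pocket keeps from turning. Do not pull the cap up before the thread has let go, so that the jar stays seated in its pocket. Finish while still holding the cap in the gripper, level and about a finger's breadth above the jar's mouth, clear of everything, and leave the other things on the desk where they are.

Things in the scene. Friction and masses are not known exactly. Their poses are not given: they have to be found in the camera images.
- case: dark wooden case, steel hasp, fixed, 104 (its x) x 130 (its y) x 88 mm high shut. Origin: centre of its underside; x points from front (hasp) to back (hinges). Base 46 mm high, floor 5 mm; the rest is a deep lid. Base holds two square 58 mm pockets, centred at x -18, y +31 and -31 mm, a jar in each (which one varies), partitions 31 mm high, and a tray behind.
- hasp (a joint): hasp hinge, rad: 0 = hanging flat on the front, locking the lid; grows as the lip swings out and up, to 2.5 (leaning back over the lid). Starts at 0 to 0.12; off the catch beyond about 0.3, where the lid is free to rise too; stays where left (stiff, 0.015 N m). With the lid shut its axis lies along the case's y at case x -55, z 66 mm.
- hasp_lip (a point): centre of the rolled finger lip at the hasp's lower end: a steel roll 8 mm thick with round ends, 26 mm long along the case's y. At 0 it is 22 mm in front of the hasp's axis and 35 mm below it (25 mm in front of the case's front, 31 mm above the desk).
- lid (a joint): lid hinge, rad: 0 = shut, 1.8 = fully open (stop). Axis along the case's y at case x 52, z 46 mm (top of the base's back wall). The lid weighs 0.25 kg; it falls shut when let go below about 1.1 rad and falls fully open by itself beyond. Open, it and the hasp reach 0.18 m above the desk behind the jars.
- lid_knob (a point): centre of the steel knob on the lid: a button 22 mm across and 15 mm high on a thinner stem, centre 18 mm above the lid's top; lid shut: case x -12, y 0, z 106 mm. Turns over with the lid.
- jar: the taller jar, loose, white, 0.2 to 0.3 kg: square body 54 x 54 x 36 mm in its pocket (which stops it after about 5 degrees of turning), then a round neck 35 mm across. Origin: centre of its underside (5 mm above the desk when seated), z up.
- jar_mouth (a point): centre of the taller jar's mouth, at its rim 57 mm above the jar's underside (62 mm above the desk when seated); z up.
- cap_mid (a point): centre of the taller jar's cap, half-way up: black ribbed round cap, 52 mm across, 20 mm high, its underside 15 mm below the jar's rim. Unscrews anticlockwise seen from above, tight at first (about 0.5 N m; weighs 75 g). Free to lift off after 1.8 to 2.1 rad of turning relative to the jar, having risen 3.5 mm; aim at 2.3; at about 2.6 it meets the next thread start.
- cap: the same cap; origin at the centre of its underside, z up, turns with the cap.
- low_jar: the squat second jar, loose, in the other pocket: square body 54 x 54 mm, with its black cap 38 mm high (43 mm above the desk when seated). Not to be opened. Origin: centre of its underside.
- mug: green mug, 86 mm across, 96 mm high, a bystander; origin: centre of its underside
- tape: roll of brown tape lying flat, 92 mm across, 48 mm high, a bystander; origin: centre of its underside
- figure: small pale animal figure, 56 x 56 x 60 mm, a bystander; origin: centre of its underside
- remote: dark remote control lying flat, 163 x 48 x 19 mm, a bystander; origin: centre of its underside
- marker: marker pen lying flat, 135 mm long, 16 mm thick, a bystander; origin: centre of its underside

How it is judged:
By the outcome, as a careful person would: the job done as asked, in the order asked, and still so for the second after the job is handed in, while the arm keeps its last pose, push and grip.
It also fails if it takes over 64 s, if anything falls off the work surface, if the arm or the gripper's body presses on something with over 40 N, if the wrist force passes 120 N, or if a joint passes its speed limit or range.

## Robot

A 6-joint arm with a two-finger parallel gripper is mounted at the origin on a cart in front of the work surface, level with it; the furniture and walls round the work are solid. World frame = base frame: x ahead of the robot, y to its left, z up, the work surface at z = 0. Lengths are in m, angles in rad, forces in N, time in s.
With the tool pointing down it reaches from about 0.25 to 0.8 m from the base axis. Payload 3.9 kg.
Tool frame: the origin (TCP) lies at the very end of the fingers, on their centre line; the grasp point (between the pads) lies 19 mm behind it; z points along the fingers, y is the line along which they close (so a half turn about z gives the same grasp; the last joint's range is limited). The gripper opens to 85 mm and grips with 20 to 120 N. Pads are 22 mm wide; open, the fingers measure 114 mm over their backs; the gripper's body (76 mm by 85 mm) begins 54 mm behind the grasp point. The pads swing forward as they close: fully open they stand 13 mm farther back than shut.
Start: joints at [-1.199, 0.26, -0.138, 1.173, 0, 1.571], TCP at [0.191, -0.489, 0.231] pointing down, gripper open.
Joint ranges: [-2.78, 2.78], [-0.83, 1.72], [-1.28, 1.37], [-1.9, 2.12], [-1.57, 1.48], [-3.14, 3.14]. Speed limits (rad/s): [2.57, 2.57, 3.14, 3.14, 3.14, 3.14].

## Interface

Orientations are given as a unit quaternion [x, y, z, w].
In Python, from plant import bot gives the robot as it stands.
- The arm moves only by the tool jog_arm, never from a script. Its argument "moves" is a list of rows, each a list of 7 numbers: the gripper command: -1 is fully open, 1 is shut, values between are in proportion, then the shift along the tool's x, y, z in cm, then the turn, a rotation vector about the tool's x, y, z in rad. In form: [[fingers, dx, dy, dz, wx, wy, wz], ...]. A call has 1 to 5 rows; each row is the pose to reach, as a shift and turn from the pose commanded when the call began, along the tool's axes at that moment; what a row does not reach only later rows make up. A row lasts 1/8 s, in which the tool goes at most 62.5 mm and 10.7 degrees, less where a joint would pass 70% of its speed; a pose out of reach is approached as far as the arm can. A call with a gripper value outside its range is refused whole. The fingers move at their own pace and stop on an object; the grip force is fixed at half the most. Time passes only in rows, so rows that repeat a pose let the fingers close. It gives the time, the measured TCP pose, the force, the opening and the grip force at its end, in the units of the state.
- bot.observe(): the state, without advancing time (a new reading comes with each control period).
- bot.read_camera(name): name is "scene" or "top" or "wrist"; returns the picture (384x512x3 uint8, red, green, blue); there is no depth.
- bot.calibration(name): a dict with "K" (3x3 intrinsics, pixels), "R" (3x3) and "t" (3): a world point X has camera coordinates R X + t. Camera axes: x right, y down, z forward; pixel columns grow to the right and rows downward; lengths in m; the calibration is good to about 2 mm. A picture is of the moment at which its call begins: read the wrist's pose just before it. calibration takes no time and is no camera call; for the wrist camera it gives the pose at the moment of the call.
- bot.sign_off(): hands the job in; it is judged then, once.
The state is a dict: "time_s": time; "joint_positions": joint angles; "qd": joint speeds; "tau": joint torques, N m; "position": TCP position; "eef_rot": TCP orientation; "force": force on the tool from outside, world axes, zero at the start; "wrist_torque": the same for the moment, N m; "finger_gap": finger opening in m; "gripper_force": force on a finger pad.
Only numpy, scipy, OpenCV 4.12 (cv2) and the standard library are available. Lean on these libraries where they do the work, as an engineer would, in place of code of your own. Each camera call takes 0.05 s, during which the arm holds its last target. There are 200 camera calls.

## Working session

There is one attempt and no reset: what is moved stays moved. The work goes in short steps, Python scripts to look and compute and a tool call to move; the robot and the scene stay as the last step left them, time stands still between calls to the robot, and variables do not carry over. Pictures are saved under pics/ and viewed, at most 10 in all, crops included, and the job is handed in when it is done.

Besides the shell and the picture viewer there is one more tool, called after "Emit:" in YAML: its name, and indented under it one key for each argument. jog_arm: Moves the arm, as the interface text tells. Its arguments: {"type":"object","properties":{"moves":{"type":"array"}},"required":["moves"]}

```bash
mkdir -p pics; ls; python3 - <<'E'
from plant import bot
import cv2,numpy as np
a=bot.read_camera("scene");b=bot.read_camera("top")
cv2.imwrite("pics/a.png",np.hstack([a,b])[:,:,::-1].copy() if 0 else cv2.resize(np.vstack([a,b])[:,:,::-1],(0,0),fx=.78,fy=.78))
cv2.imwrite("pics/top.png",cv2.resize(b[:,:,::-1],(768,576)))
for n in("scene","top","wrist"):
    c=bot.calibration(n);print(n,c["K"].round(1).tolist(),c["R"].round(3).tolist(),c["t"].round(3).tolist(),(-c["R"].T@c["t"]).round(3))
print(bot.observe())
E
```

```text
pics
scene [[378.1, 0.0, 259.3], [0.0, 378.1, 200.0], [0.0, 0.0, 1.0]] [[-0.511, -0.86, 0.006], [-0.366, 0.211, -0.906], [0.778, -0.465, -0.423]] [0.165, 0.313, 0.907] [-0.506  0.498  0.667]
top [[382.2, 0.0, 255.4], [0.0, 382.2, 196.4], [0.0, 0.0, 1.0]] [[0.01, -1.0, 0.014], [-0.993, -0.012, -0.114], [0.114, -0.012, -0.993]] [-0.142, 0.523, 1.061] [ 0.4   -0.122  1.115]
wrist [[330.9, 0.0, 253.2], [0.0, 330.9, 182.4], [0.0, 0.0, 1.0]] [[0.363, -0.932, -0.001], [-0.89, -0.347, 0.297], [-0.277, -0.107, -0.955]] [-0.525, -0.039, 0.379] [ 0.261 -0.462  0.373]
{'time_s': 0.1, 'joint_positions': array([-1.19897866e+00,  2.60631589e-01, -1.39236828e-01,  1.17270290e+00,
        1.56086210e-05,  1.57077310e+00]), 'qd': array([ 2.31573214e-03, -3.99463635e-04,  4.35666883e-03, -5.77550092e-05,
       -1.02674121e-04,  2.43579270e-04]), 'tau': array([-6.51059199e-04, -4.06507874e+01,  2.54528117e+01,  1.01233981e-02,
       -2.70169261e-05,  1.82384838e-05]), 'position': array([ 0.19052003, -0.48855456,  0.23054241]), 'eef_rot': array([ 9.82766135e-01,  1.84851118e-01, -1.56364680e-04, -8.73648092e-04]), 'force': array([-0.06128617,  0.22924263,  0.77985761]), 'wrist_torque': array([0.02744865, 0.04682494, 0.02723329]), 'gripper_force': 0.0, 'finger_gap': 0.08566507346765802}
```

View pics/a.png

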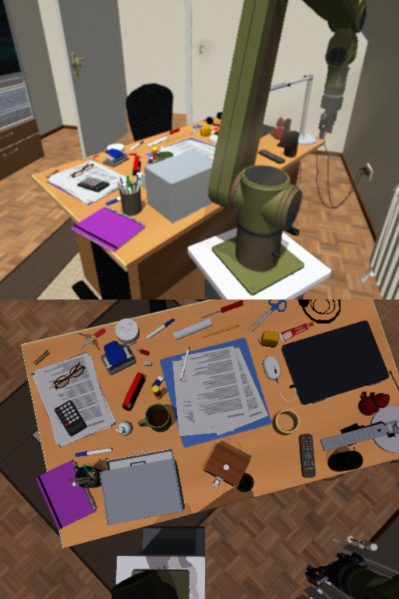

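View pics/top.png

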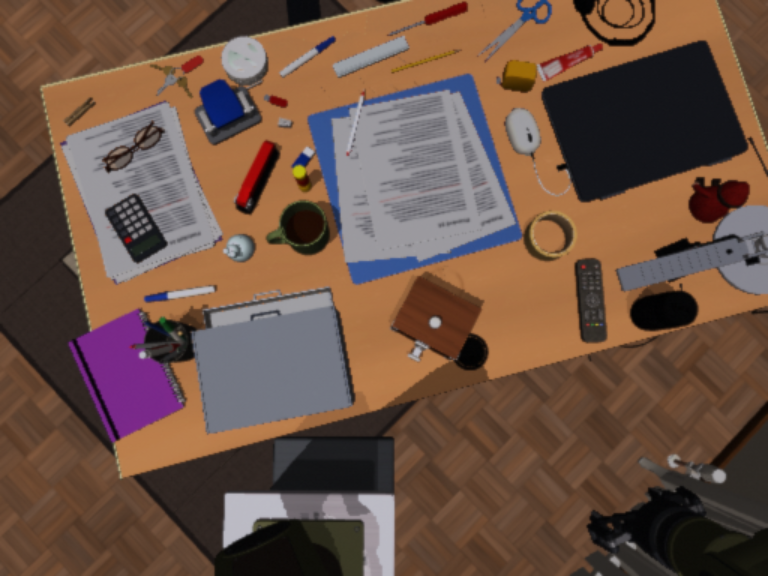

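The top view shows the case with its lid corners at about (428,272), (483,303), (457,358) and (392,322), the knob at (435,322) and the hasp lip at (415,352). These are in the 1.5x picture. A black object stands beside its front-right corner.

```bash
cat > h.py <<'E'
from plant import bot
import numpy as np, cv2
from scipy.spatial.transform import Rotation as Ro
def ray(c,u,v,z):
    d=c["R"].T@np.linalg.inv(c["K"])@[u,v,1.]; o=-c["R"].T@c["t"]
    return o+d*(z-o[2])/d[2]
def proj(c,X):
    p=(c["R"]@np.asarray(X,float).T).T+c["t"]; q=p@c["K"].T; return q[:,:2]/q[:,2:]
def case2w(P,cx,cy,yaw):
    P=np.asarray(P,float); R=Ro.from_euler("z",yaw).as_matrix(); return P@R.T+[cx,cy,0]
def rel(T,R):  # desired world TCP T, R -> shift cm, rotvec in current tool axes
    s=bot.observe(); R0=Ro.from_quat(s["eef_rot"]); 
    return (R0.inv().apply(np.array(T)-s["position"])*100).round(2),(R0.inv()*R).as_rotvec().round(3)
def down(yc):  # tool down, closing axis y along world angle yc
    y=np.array([np.cos(yc),np.sin(yc),0]); z=np.array([0,0,-1.]); return Ro.from_matrix(np.c_[np.cross(y,z),y,z])
E
python3 - <<'E'
from h import *
c=bot.calibration("top")
for n,u,v,z in [("BL",428,272,.088),("BR",483,303,.088),("FR",457,358,.088),("FL",392,322,.088),("knob",435,322,.113),("lip",415,352,.031),("blk",470,352,.05),("tape",551,236,.048),("remote",591,300,.02),("mug",303,226,.09)]:
    print(n,ray(c,u/1.5,v/1.5,z).round(3))
a=bot.read_camera("top")[165:255,245:340]
cv2.imwrite("pics/c.png",cv2.resize(a[:,:,::-1],(0,0),fx=6,fy=6,interpolation=cv2.INTER_CUBIC))
E
```

```text
BL [ 0.56  -0.216  0.088]
BR [ 0.505 -0.316  0.088]
FR [ 0.406 -0.268  0.088]
FL [ 0.469 -0.152  0.088]
knob [ 0.468 -0.226  0.113]
lip [ 0.417 -0.197  0.031]
blk [ 0.417 -0.298  0.05 ]
tape [ 0.639 -0.454  0.048]
remote [ 0.52  -0.538  0.02 ]
mug [0.642 0.012 0.09 ]
```

View pics/c.png

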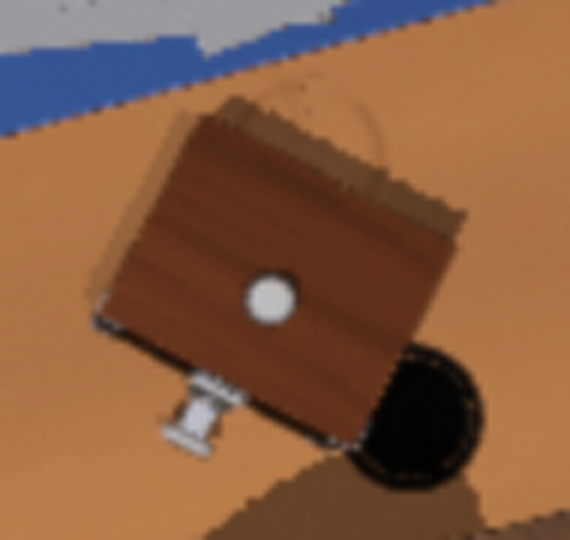

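```bash
python3 - <<'E'
from h import *
from scipy.optimize import least_squares
c=bot.calibration("top")
P=[[52,65,88],[52,-65,88],[-52,-65,88],[-52,65,88],[-12,0,113],[-78,0,33]]
P=np.array(P)/1e3
uv=np.array([[208,115],[457,240],[352,445],[103,312],[271,298],[187,441]])/6+[244.6,164.6]
f=lambda p:(proj(c,case2w(P,*p))-uv).ravel()
r=least_squares(f,[.48,-.23,-.5]);p=r.x;print(p.round(4),r.fun.round(2))
open("pose.txt","w").write(" ".join(map(str,p)))
print(case2w([[-77,0,31],[-12,0,106],[-18,31,0],[-18,-31,0],[125,0,95]],*(p*[1,1,1]))) if 0 else None
print(case2w(np.array([[-77,0,31],[-12,0,106],[-18,31,0],[-18,-31,0],[125,0,95]])/1e3,*p).round(4))
L=case2w([[-.077,0,.031]],*p)[0]
R=down(p[2]+np.pi/2)
print(rel(L+[0,0,.12],R), rel(L+[0,0,.12],down(p[2]-np.pi/2)))
E
```

```text
[ 0.4796 -0.2317 -0.4736] [-0.76 -0.71  0.39  0.66  0.53  0.74 -0.99  0.28  0.22  0.09  0.62 -1.14]
[[ 0.4111 -0.1966  0.031 ]
 [ 0.4689 -0.2262  0.106 ]
 [ 0.4777 -0.1959  0.    ]
 [ 0.4494 -0.2511  0.    ]
 [ 0.5908 -0.2887  0.095 ]]
(array([ 31.16, -19.19,   7.99]), array([-1.000e-03, -2.000e-03, -2.296e+00])) (array([ 31.16, -19.19,   7.99]), array([-0.001,  0.001,  0.845]))
```

The pose fit leaves residuals of about 1 px. The case is at (0.480, -0.232) with yaw -0.474. I'll go above the hasp.

Emit:
jog_arm:
  moves:
    - [-1, 31.2, -19.2, 6, 0, 0, -2.296]
    - [-1, 31.2, -19.2, 6, 0, 0, -2.296]
    - [-1, 31.2, -19.2, 6, 0, 0, -2.296]
    - [-1, 31.2, -19.2, 6, 0, 0, -2.296]
    - [-1, 31.2, -19.2, 6, 0, 0, -2.296]

```text
time_s: 0.78
position: [0.3776, -0.2415, 0.1805]
eef_rot: [0.791, 0.611, 0.0, 0.0]
force: [1.0, -0.9, 0.2]
finger_gap: 0.0854
gripper_force: 0.0
```

```bash
cat >> h.py <<'E'
p=np.array(list(map(float,open("pose.txt").read().split())))
def C(x,y,z): return case2w([[x/1e3,y/1e3,z/1e3]],*p)[0]
Rc=down(p[2]+np.pi/2)
def st():
    s=bot.observe(); print("t",round(s["time_s"],2),"q",s["joint_positions"].round(2),"gap",round(s["finger_gap"],4),"gf",round(s["gripper_force"],1),"F",s["force"].round(1),"case-rel mm",(Ro.from_euler("z",-p[2]).apply(s["position"]-[p[0],p[1],0])*1e3).round(1))
E
python3 - <<'E'
from h import *
st();print(rel(C(-77,0,151),Rc))
E
```

```text
t 0.78 q [-0.57  0.16 -0.41  1.   -0.    1.26] gap 0.0854 gf 0.0 F [ 1.  -0.9  0.2] case-rel mm [-86.4 -55.2 180.5]
(array([5.19, 2.11, 2.95]), array([ 0.   ,  0.   , -1.353]))
```

Emit:
jog_arm:
  moves:
    - [-1, 5.2, 2.1, 3, 0, 0, -1.35]
    - [-1, 5.2, 2.1, 3, 0, 0, -1.35]
    - [-1, 5.2, 2.1, 3, 0, 0, -1.35]
    - [-1, 5.2, 2.1, 3, 0, 0, -1.35]
    - [-1, 5.2, 2.1, 3, 0, 0, -1.35]

```text
time_s: 1.4
position: [0.4102, -0.1981, 0.1505]
eef_rot: [0.43, 0.903, -0.0, -0.0]
force: [0.0, -0.1, 0.1]
finger_gap: 0.0853
gripper_force: 0.0
```

Emit:
jog_arm:
  moves:
    - [-1, 0, 0, 0, 0, 0, -0.43]
    - [-1, 0, 0, 0, 0, 0, -0.43]
    - [-1, 0, 0, 0, 0, 0, -0.43]
    - [-1, 0, 0, 0, 0, 0, -0.43]

```text
time_s: 1.9
position: [0.4102, -0.1982, 0.1506]
eef_rot: [0.231, 0.973, 0.0, -0.0]
force: [-0.8, -0.4, 0.9]
finger_gap: 0.0856
gripper_force: 0.0
```

```bash
python3 - <<'E'
from h import *
st();print(rel(C(-77,0,151),Rc))
c=bot.calibration("wrist");a=bot.read_camera("wrist")
print(proj(c,np.array([C(-77,0,31),C(-77,13,31),C(-77,-13,31),C(-52,65,88),C(-52,-65,88),C(-12,0,113)])).round(0).tolist())
cv2.imwrite("pics/w1.png",a[:,:,::-1])
E
```

```text
t 1.9 q [-0.45  0.2  -0.45  0.93 -0.    0.02] gap 0.0856 gf 0.0 F [-0.8 -0.4  0.9] case-rel mm [-77.   -1.8 150.6]
(array([-0.01,  0.18, -0.04]), array([-0.   , -0.001,  0.008]))
[[257.0, 176.0], [273.0, 176.0], [241.0, 176.0], [353.0, 235.0], [162.0, 234.0], [257.0, 308.0]]
```

View pics/w1.png

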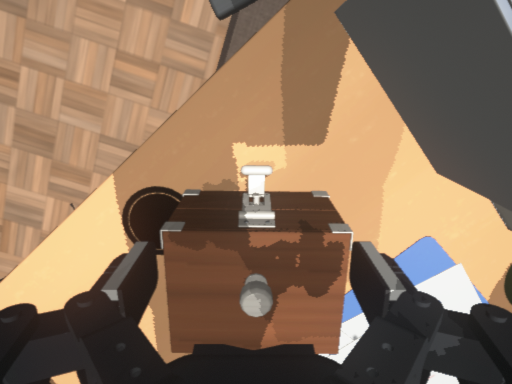

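```bash
python3 - <<'E'
import cv2
a=cv2.imread("pics/w1.png")[155:365,145:370]
cv2.imwrite("pics/w1c.png",cv2.resize(a,(0,0),fx=2.8,fy=2.8,interpolation=cv2.INTER_CUBIC))
E
```

```text
(no output)
```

View pics/w1c.png

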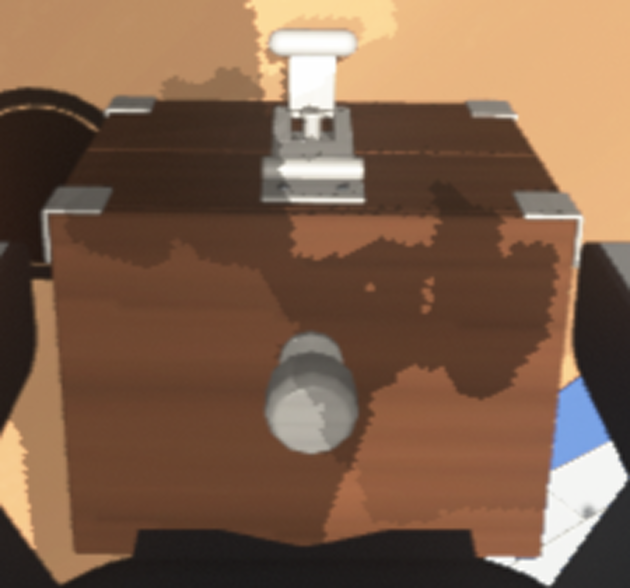

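```bash
python3 - <<'E'
from h import *
from scipy.optimize import least_squares
ct=bot.calibration("top");cw=bot.calibration("wrist")
P=np.array([[52,65,88],[52,-65,88],[-52,-65,88],[-52,65,88],[-12,0,113.5]])/1e3
uv=np.array([[208,115],[457,240],[352,445],[103,312],[271,298]])/6+[244.6,164.6]
Q=np.array([[-52,-65,88],[-52,65,88],[-12,0,113.5],[-52,-65,0],[-52,65,0]])/1e3
uw=np.array([[161.1,230.7],[351.4,232.1],[256.8,302.1],[183.6,190.7],[328.9,191.4]])
def lip(t):
    f=.561+t; return np.array([-55-41.3*np.sin(f),0,66-41.3*np.cos(f)])/1e3
def f(p):
    L=np.vstack([lip(p[3])])
    return np.r_[(proj(ct,case2w(P,*p[:3]))-uv).ravel()*2.2,(proj(cw,case2w(np.vstack([Q,L]),*p[:3]))-np.vstack([uw,[256.4,170.4]])).ravel()*.8]
r=least_squares(f,[*p,.05]);print(r.x.round(4),r.fun.round(1), lip(r.x[3])*1e3)
open("pose.txt","w").write(" ".join(map(str,r.x[:3])))
E
python3 - <<'E'
from h import *
st()
E
```

```text
[ 0.4784 -0.2313 -0.4721  0.1269] [-2.1 -0.6  0.5  2.3  0.9  2.6 -2.5  1.7  0.2  1.2  0.1  1.1  0.8  0.9
 -0.2  3.8  2.2 -0.  -2.7  0.1  0.1  0. ] [-81.22171633   0.          34.09213901]
t 1.95 q [-0.45  0.2  -0.45  0.93  0.    0.02] gap 0.0854 gf 0.0 F [ 0.7 -0.4 -0.3] case-rel mm [-75.7  -1.6 150.6]
```

```bash
cat >> h.py <<'E'
def tool(b): return Ro.from_rotvec(b*np.array([-np.sin(p[2]),np.cos(p[2]),0]))*Rc
def at(x,y,z,b,ahead):  # TCP such that point (case mm) lies `ahead` mm behind tip
    R=tool(b); return rel(C(x,y,z)+R.apply([0,0,ahead/1e3]),R)
E
python3 - <<'E'
from h import *
print(at(-80.5,0,34,-.35,-60),at(-80.5,0,34,-.35,17))
E
```

```text
(array([2.53, 0.17, 6.03]), array([ 0.001, -0.35 ,  0.006])) (array([-0.11,  0.16, 13.26]), array([ 0.001, -0.35 ,  0.006]))
```

Emit:
jog_arm:
  moves:
    - [-1, 2.5, 0.15, 6, 0, -0.35, 0]
    - [-1, 2.5, 0.15, 6, 0, -0.35, 0]
    - [-1, 2.5, 0.15, 6, 0, -0.35, 0]
    - [-1, -0.1, 0.15, 13.2, 0, -0.35, 0]
    - [-1, -0.1, 0.15, 13.2, 0, -0.35, 0]

```text
time_s: 2.58
position: [0.4107, -0.1968, 0.0166]
eef_rot: [0.227, 0.958, -0.04, 0.168]
force: [-0.5, -0.0, -0.8]
finger_gap: 0.0857
gripper_force: 0.0
```

Emit:
jog_arm:
  moves:
    - [-1, 0, 0, 0, 0, 0, 0]
    - [1, 0, 0, 0, 0, 0, 0]
    - [1, 0, 0, 0, 0, 0, 0]
    - [1, 0, 0, 0, 0, 0, 0]
    - [1, 0, 0, 0, 0, 0, 0]

```text
time_s: 3.2
position: [0.413, -0.1971, 0.0195]
eef_rot: [0.227, 0.958, -0.039, 0.171]
force: [1.9, 2.3, 1.4]
finger_gap: 0.0215
gripper_force: 58.6
```

```bash
python3 - <<'E'
from h import *
st();print(at(-80.5,0,34,-.35,17))
E
```

```text
t 3.2 q [-0.44  0.2  -1.01  0.01 -0.01  0.02] gap 0.0215 gf 58.6 F [1.9 2.3 1.4] case-rel mm [-73.8   0.7  19.5]
(array([ 0.14, -0.07,  0.11]), array([0.005, 0.002, 0.007]))
```

```bash
cat > arc.py <<'E'
from h import *
def lip(t):
    f=.561+t; return np.array([-55-41.3*np.sin(f),0,66-41.3*np.cos(f)])
def steps(P,b0,bs):  # displacement list (case mm) and tilts -> rows in the current nominal tool axes
    Rz=Ro.from_euler("z",p[2]); R0=tool(b0)
    for d,b in zip(P,bs): print((R0.inv().apply(Rz.apply(d))/10).round(2),(R0.inv()*tool(b)).as_rotvec().round(3))
E
python3 - <<'E'
from arc import *
T=np.arange(.127,1.4,.12)
print(T.round(2));steps([lip(t)-lip(T[0]) for t in T[1:6]],-.35,[-.35]*5);print()
steps([lip(t)-lip(T[5]) for t in T[6:]],-.35,[-.35]*5)
E
```

```text
[0.13 0.25 0.37 0.49 0.61 0.73 0.85 0.97 1.09 1.21 1.33]
[ 0.23  0.   -0.44] [0. 0. 0.]
[ 0.4   0.   -0.91] [0. 0. 0.]
[ 0.51  0.   -1.39] [0. 0. 0.]
[ 0.57  0.   -1.88] [0. 0. 0.]
[ 0.56  0.   -2.38] [0. 0. 0.]

[-0.06  0.   -0.49] [0. 0. 0.]
[-0.18 -0.   -0.97] [0. 0. 0.]
[-0.36 -0.   -1.43] [0. 0. 0.]
[-0.59 -0.   -1.87] [0. 0. 0.]
[-0.88 -0.   -2.28] [0. 0. 0.]
```

Emit:
jog_arm:
  moves:
    - [1, 0.23, 0, -0.44, 0, 0, 0]
    - [1, 0.4, 0, -0.91, 0, 0, 0]
    - [1, 0.51, 0, -1.39, 0, 0, 0]
    - [1, 0.57, 0, -1.88, 0, 0, 0]
    - [1, 0.56, 0, -2.38, 0, 0, 0]

```text
time_s: 3.82
position: [0.4004, -0.1913, 0.0398]
eef_rot: [0.227, 0.958, -0.04, 0.17]
force: [5.9, 3.1, -2.5]
finger_gap: 0.0211
gripper_force: 58.7
```

Emit:
jog_arm:
  moves:
    - [1, -0.06, 0, -0.49, 0, 0, 0]
    - [1, -0.18, 0, -0.97, 0, 0, 0]
    - [1, -0.36, 0, -1.43, 0, 0, 0]
    - [1, -0.6, 0, -1.87, 0, 0, 0]
    - [1, -0.88, 0, -2.28, 0, 0, 0]

```text
time_s: 4.45
position: [0.4004, -0.1911, 0.0639]
eef_rot: [0.227, 0.958, -0.039, 0.169]
force: [3.2, 3.4, -2.3]
finger_gap: 0.0161
gripper_force: 148.7
```

```bash
python3 - <<'E'
from arc import *
st();c=bot.calibration("wrist");a=bot.read_camera("wrist")
print(proj(c,np.array([C(*lip(t)) for t in (.9,1.1,1.33)])).round(0).tolist())
cv2.imwrite("pics/w2.png",a[:,:,::-1])
E
```

```text
t 4.45 q [-0.44  0.09 -0.97  0.17 -0.01  0.02] gap 0.0161 gf 148.7 F [ 3.2  3.4 -2.3] case-rel mm [-87.7   0.3  63.9]
[[255.0, 230.0], [255.0, 243.0], [255.0, 262.0]]
```

View pics/w2.png

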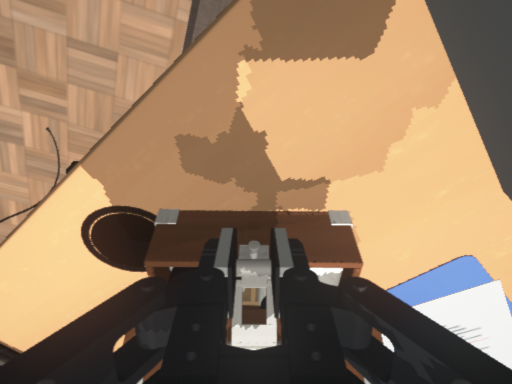

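The hasp is up, but the grip also raised the lid slightly: white interior shows at (330,275) beyond the base's front edge. I'll release, back off and look.

Emit:
jog_arm:
  moves:
    - [-1, 0, 0, 0, 0, 0, 0]
    - [-1, 0, 0, 0, 0, 0, 0]
    - [-1, 0, 0, 0, 0, 0, 0]
    - [-1, 0, 0, -6, 0, 0, 0]
    - [-1, 0, 0, -11, 0, 0.3, 0]

```text
time_s: 5.12
position: [0.3687, -0.1762, 0.151]
eef_rot: [0.229, 0.967, -0.025, 0.104]
force: [2.3, -0.6, -0.8]
finger_gap: 0.0851
gripper_force: 0.0
```

Emit:
jog_arm:
  moves:
    - [-1, 0, 0, 0, 0, 0.1, 0]
    - [-1, 0, 0, 0, 0, 0.1, 0]

```text
time_s: 5.38
position: [0.3753, -0.1793, 0.151]
eef_rot: [0.23, 0.971, -0.014, 0.06]
force: [-0.0, 0.1, 0.3]
finger_gap: 0.0855
gripper_force: 0.0
```

```bash
python3 - <<'E'
from arc import *
st();c=bot.calibration("wrist");a=bot.read_camera("wrist")
print(proj(c,np.array([C(*lip(t)) for t in (.3,.6,.9,1.2,1.5,1.8)]+[C(-12,0,113)])).round(0).tolist())
cv2.imwrite("pics/w3.png",a[:,:,::-1])
E
```

```text
t 5.38 q [-0.44  0.04 -0.64  0.77 -0.    0.02] gap 0.0855 gf 0.0 F [-0.   0.1  0.3] case-rel mm [-115.4   -0.6  151. ]
[[255.0, 195.0], [255.0, 194.0], [255.0, 197.0], [255.0, 206.0], [255.0, 219.0], [255.0, 236.0], [254.0, 335.0]]
```

View pics/w3.png

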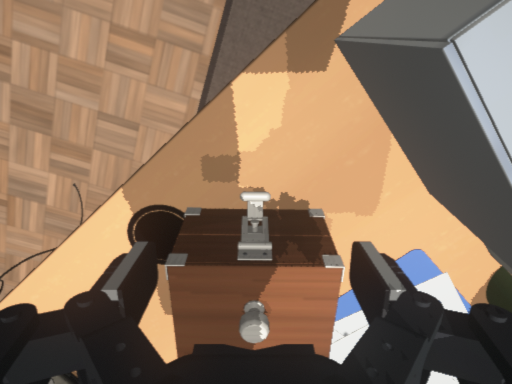

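```bash
python3 - <<'E'
from arc import *
c=bot.calibration("wrist")
for t in (0,.13,.2,.3,.4,.6,.9):
    L=lip(t); q=proj(c,np.array([C(L[0],13,L[2]),C(L[0],-13,L[2]),C(*L)])); print(t,q.round(1).tolist())
a=cv2.imread("pics/w3.png",0); print(a[186:206,255].tolist()); print(a[196,236:276].tolist())
# predicted view from a pose above the knob
s=bot.observe();R0=Ro.from_quat(s["eef_rot"]).as_matrix();Rwc=c["R"].T;o=-c["R"].T@c["t"]
E=np.eye(4);E[:3,:3]=R0.T@Rwc;E[:3,3]=R0.T@(o-s["position"])
for T in (C(-12,0,200),):
    Rn=Rc.as_matrix();cc=dict(K=c["K"],R=(Rn@E[:3,:3]).T);cc["t"]=-cc["R"]@(T+Rn@E[:3,3])
    print([(t,proj(cc,np.array([C(*lip(t))])).round(0)[0].tolist()) for t in (0,.13,.3,.6,.9,1.2)], proj(cc,np.array([C(-12,0,113),C(-52,65,88),C(-52,-65,88)])).round(0).tolist())
print(at(-12,0,200,0,0), at(-12,0,106,0,10))
E
```

```text
0 [[270.1, 204.2], [239.7, 204.0], [254.9, 204.1]]
0.13 [[270.4, 201.4], [239.5, 201.2], [255.0, 201.3]]
0.2 [[270.6, 200.1], [239.4, 199.9], [255.0, 200.0]]
0.3 [[270.8, 198.7], [239.2, 198.5], [255.0, 198.6]]
0.4 [[271.1, 197.8], [239.0, 197.5], [255.1, 197.7]]
0.6 [[271.7, 197.3], [238.6, 197.1], [255.2, 197.2]]
0.9 [[272.6, 200.7], [237.9, 200.5], [255.3, 200.6]]
[186, 177, 122, 110, 110, 110, 146, 185, 213, 235, 249, 244, 231, 217, 195, 205, 228, 230, 227, 225]
[137, 137, 135, 128, 118, 153, 207, 234, 248, 249, 249, 249, 249, 249, 249, 249, 249, 249, 249, 249, 249, 249, 249, 248, 248, 248, 248, 248, 248, 248, 245, 234, 218, 194, 176, 183, 184, 184, 184, 184]
[(0, [254.0, 92.0]), (0.13, [254.0, 87.0]), (0.3, [254.0, 81.0]), (0.6, [255.0, 73.0]), (0.9, [255.0, 69.0]), (1.2, [255.0, 69.0])] [[255.0, 188.0], [340.0, 128.0], [170.0, 128.0]]
(array([-11.09,  -0.02,  -3.71]), array([-0.   ,  0.12 ,  0.007])) (array([-9.84, -0.02,  6.61]), array([-0.   ,  0.12 ,  0.007]))
```

The lid is shut in this view, with the knob at (255,328). The lip is at (255,196), which doesn't settle the hasp angle. I'll check it from above the knob, where lip row 92 means angle 0 and row 69 means 1 rad or more.

Emit:
jog_arm:
  moves:
    - [-1, -11, 0, -3.7, 0, 0.12, 0]
    - [-1, -11, 0, -3.7, 0, 0.12, 0]
    - [-1, -11, 0, -3.7, 0, 0.12, 0]
    - [-1, -11, 0, -3.7, 0, 0.12, 0]

```text
time_s: 5.92
position: [0.465, -0.2241, 0.1987]
eef_rot: [0.23, 0.973, 0.0, -0.002]
force: [0.1, 0.6, -0.2]
finger_gap: 0.0856
gripper_force: 0.0
```

```bash
python3 - <<'E'
from arc import *
st();c=bot.calibration("wrist");a=bot.read_camera("wrist")
print(proj(c,np.array([C(*lip(t)) for t in (0,.13,.3,.6,.9,1.2)]+[C(-12,0,113)])).round(0).tolist())
cv2.imwrite("pics/w4.png",a[:,:,::-1]);g=cv2.cvtColor(a,cv2.COLOR_RGB2GRAY)
for r in range(62,112,2): print(r,g[r,234:280:3].tolist())
cv2.imwrite("pics/w4c.png",cv2.resize(a[50:230,160:350,::-1],(0,0),fx=3,fy=3,interpolation=cv2.INTER_CUBIC))
E
```

```text
t 5.92 q [-0.45  0.26 -0.22  1.09 -0.    0.02] gap 0.0856 gf 0.0 F [ 0.1  0.6 -0.2] case-rel mm [-15.2   0.3 198.7]
[[255.0, 96.0], [255.0, 91.0], [255.0, 86.0], [255.0, 78.0], [255.0, 73.0], [255.0, 74.0], [254.0, 193.0]]
62 [130, 130, 130, 128, 128, 127, 128, 128, 130, 129, 128, 128, 128, 128, 130, 121]
64 [130, 129, 128, 127, 127, 128, 128, 127, 129, 128, 128, 127, 128, 130, 129, 121]
66 [130, 129, 127, 127, 128, 129, 129, 128, 128, 127, 128, 127, 128, 130, 128, 120]
68 [130, 128, 127, 128, 129, 130, 130, 128, 128, 128, 128, 128, 128, 128, 127, 119]
70 [129, 128, 128, 128, 129, 128, 128, 128, 128, 130, 128, 127, 128, 128, 128, 125]
72 [128, 128, 128, 128, 128, 128, 128, 129, 129, 128, 129, 128, 128, 127, 127, 120]
74 [128, 128, 128, 129, 128, 128, 129, 128, 128, 128, 128, 128, 127, 127, 127, 126]
76 [128, 128, 128, 128, 128, 130, 132, 130, 128, 128, 128, 129, 128, 128, 127, 109]
78 [128, 129, 129, 129, 129, 131, 132, 130, 128, 128, 128, 128, 129, 128, 127, 120]
80 [128, 129, 128, 129, 130, 130, 131, 128, 128, 128, 128, 128, 128, 127, 127, 118]
82 [129, 129, 129, 131, 130, 129, 128
[... 528 characters left out ...]
2, 103, 127, 127, 127]
96 [129, 129, 129, 129, 133, 205, 192, 191, 189, 175, 103, 103, 113, 127, 126, 126]
98 [129, 129, 129, 129, 136, 243, 191, 191, 188, 173, 102, 124, 126, 127, 126, 125]
100 [128, 129, 129, 127, 136, 249, 194, 238, 208, 192, 103, 126, 127, 127, 126, 125]
102 [129, 129, 128, 128, 135, 249, 248, 249, 249, 234, 102, 126, 127, 126, 125, 125]
104 [128, 128, 128, 128, 130, 249, 249, 249, 249, 234, 103, 126, 125, 125, 125, 125]
106 [128, 128, 129, 129, 130, 249, 249, 249, 249, 234, 110, 125, 125, 126, 125, 124]
108 [133, 139, 163, 144, 130, 249, 249, 250, 250, 233, 103, 126, 126, 126, 125, 123]
110 [186, 198, 200, 191, 127, 247, 246, 246, 247, 228, 112, 133, 134, 172, 133, 128]
```

View pics/w4c.png

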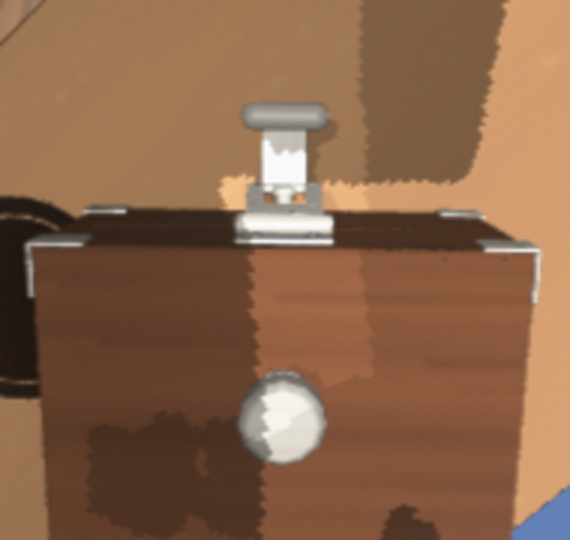

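The lip at row 88.5, with about 3 px of bias, gives a hasp angle near 0.15. So it slipped out of the grip and hardly moved. I'll regrip it deeper.

```bash
python3 - <<'E'
from arc import *
print(at(-83,0,34,-.45,-110),at(-83,0,34,-.45,-50),at(-83,0,34,-.45,24))
E
```

```text
(array([11.5 ,  0.06,  6.62]), array([ 0.001, -0.453,  0.007])) (array([ 8.87,  0.04, 12.01]), array([ 0.001, -0.453,  0.007])) (array([ 5.63,  0.02, 18.66]), array([ 0.001, -0.453,  0.007]))
```

Emit:
jog_arm:
  moves:
    - [-1, 6, 0, 0, 0, -0.15, 0]
    - [-1, 11.5, 0, 4, 0, -0.3, 0]
    - [-1, 11.5, 0, 6.6, 0, -0.45, 0]
    - [-1, 10.2, 0, 9.4, 0, -0.45, 0]
    - [-1, 8.9, 0, 12, 0, -0.45, 0]

```text
time_s: 6.6
position: [0.3828, -0.1829, 0.0781]
eef_rot: [0.224, 0.949, -0.051, 0.216]
force: [0.0, -1.2, -0.8]
finger_gap: 0.0854
gripper_force: 0.0
```

```bash
python3 - <<'E'
from arc import *
st();print(at(-83,0,34,-.45,-50),at(-83,0,34,-.45,24))
E
```

```text
t 6.6 q [-0.44 -0.01 -1.08  0.05 -0.01  0.03] gap 0.0854 gf 0.0 F [ 0.  -1.2 -0.8] case-rel mm [-107.1   -0.4   78.1]
(array([-0.26,  0.04,  0.02]), array([ 0.003, -0.002,  0.007])) (array([-0.27,  0.02,  7.42]), array([ 0.003, -0.002,  0.007]))
```

Emit:
jog_arm:
  moves:
    - [-1, -0.1, 0, 4, 0, 0, 0]
    - [-1, -0.1, 0, 7.4, 0, 0, 0]
    - [-1, -0.1, 0, 7.4, 0, 0, 0]
    - [1, -0.1, 0, 7.4, 0, 0, 0]
    - [1, -0.1, 0, 7.4, 0, 0, 0]

```text
time_s: 7.22
position: [0.4167, -0.1997, 0.0154]
eef_rot: [0.224, 0.948, -0.052, 0.218]
force: [0.0, -0.6, -0.1]
finger_gap: 0.0518
gripper_force: 0.0
```

Emit:
jog_arm:
  moves:
    - [1, 0, 0, 0, 0, 0, 0]
    - [1, 0, 0, 0, 0, 0, 0]
    - [1, 0, 0, 0, 0, 0, 0]

```text
time_s: 7.6
position: [0.418, -0.1995, 0.0147]
eef_rot: [0.224, 0.948, -0.051, 0.218]
force: [2.4, 3.7, 2.1]
finger_gap: 0.0214
gripper_force: 58.5
```

```bash
python3 - <<'E'
from arc import *
st();print(at(-83,0,34,-.45,24))
T=np.arange(.13,1.4,.12)
steps([lip(t)-lip(T[0]) for t in T[1:6]],-.45,[-.45]*5);print()
steps([lip(t)-lip(T[5]) for t in T[6:]],-.45,[-.45]*5)
E
```

```text
t 7.6 q [-0.44  0.21 -1.12 -0.21 -0.01  0.02] gap 0.0214 gf 58.5 F [2.4 3.7 2.1] case-rel mm [-68.3   0.8  14.7]
(array([ 0.49, -0.08,  0.02]), array([0.005, 0.002, 0.007]))
[ 0.18  0.   -0.46] [0. 0. 0.]
[ 0.3   0.   -0.94] [0. 0. 0.]
[ 0.37  0.   -1.43] [0. 0. 0.]
[ 0.37 -0.   -1.93] [0. 0. 0.]
[ 0.32  0.   -2.42] [0. 0. 0.]

[-0.11 -0.   -0.48] [0. 0. 0.]
[-0.28 -0.   -0.95] [0. 0. 0.]
[-0.51 -0.   -1.39] [0. 0. 0.]
[-0.78 -0.   -1.8 ] [0. 0. 0.]
[-1.11 -0.   -2.18] [0. 0. 0.]
```

```bash
python3 - <<'E'
from arc import *
c=bot.calibration("wrist");a=bot.read_camera("wrist")[:,:,::-1].copy()
L=lip(.13);s=bot.observe();R=Ro.from_quat(s["eef_rot"])
tp=[s["position"]+R.apply([dx,dy,-dz]) for dx,dy,dz in ((0,0,0),(.011,0,0),(-.011,0,0),(.011,0,.019),(-.011,0,.019))]
x0,y0=170,120
big=cv2.resize(a[y0:y0+190,x0:x0+170],(0,0),fx=3,fy=3,interpolation=cv2.INTER_CUBIC)
def dot(X,col):
    for q in proj(c,np.array(X)): cv2.circle(big,tuple(int(v) for v in ((q-[x0,y0])*3)),4,col,1)
dot([C(L[0],13,L[2]),C(L[0],-13,L[2])],(0,0,255)); dot([C(-55,13,66),C(-55,-13,66)],(255,0,0)); dot([C(-52,65,0),C(-52,-65,0)],(255,255,0));dot(tp,(0,255,0))
cv2.imwrite("pics/w5.png",big)
print(proj(c,np.array([C(*L)]+tp)).round(0).tolist())
E
```

```text
[[254.0, 266.0], [255.0, 246.0], [255.0, 225.0], [255.0, 266.0], [255.0, 244.0], [255.0, 289.0]]
```

View pics/w5.png

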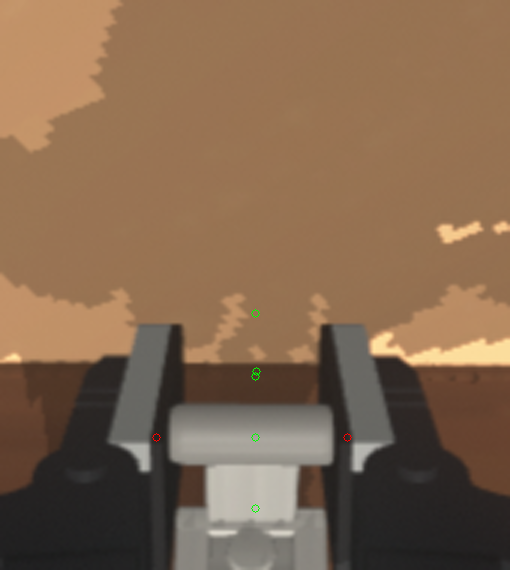

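This view settles it. The lip at (254,266) sits squarely between the pads, so the grip is good, and the lip is about 22 mm wide. Last time the pads kept the lip from rolling, so the lid rose with the hasp instead. This time I'll turn the tool about the hasp axis as the hasp swings.

```bash
cat >> arc.py <<'E'
def rot(cx,cz,angs,b0,ratio=1.,base=None,pt=None):
    """tool carried about axis (cx,cz); angs: added angle (+ = +beta); pt: gripped point (case mm) when tool tilt lags (ratio<1)"""
    s=bot.observe(); T=Ro.from_euler("z",-p[2]).apply(s["position"]-[p[0],p[1],0])*1e3; T[1]=0
    g=T if pt is None else np.array(pt,float); o=np.array([cx,0,cz])
    P=[];B=[]
    for a in angs:
        g2=o+Ro.from_rotvec([0,a,0]).apply(g-o); P.append(g2+Ro.from_rotvec([0,a*ratio,0]).apply(T-g)-T);B.append(b0+a*ratio)
    steps(P,b0,B)
E
python3 - <<'E'
from arc import *
rot(-55,66,np.arange(1,6)*.12,-.45)
E
```

```text
[ 0.46  0.   -0.44] [-0.    0.12  0.  ]
[ 0.86  0.   -0.93] [-0.    0.24  0.  ]
[ 1.21  0.   -1.47] [-0.    0.36  0.  ]
[ 1.48  0.   -2.04] [-0.    0.48  0.  ]
[ 1.69  0.   -2.64] [-0.   0.6 -0. ]
```

Emit:
jog_arm:
  moves:
    - [1, 0.46, 0, -0.44, 0, 0.12, 0]
    - [1, 0.86, 0, -0.93, 0, 0.24, 0]
    - [1, 1.2, 0, -1.47, 0, 0.36, 0]
    - [1, 1.48, 0, -2.04, 0, 0.48, 0]
    - [1, 1.69, 0, -2.64, 0, 0.6, 0]

```text
time_s: 8.28
position: [0.3939, -0.1874, 0.0309]
eef_rot: [0.23, 0.97, 0.018, -0.074]
force: [3.7, 3.6, -1.4]
finger_gap: 0.0217
gripper_force: 58.7
```

```bash
python3 - <<'E'
from arc import *
st();rot(-55,66,np.arange(1,5)*.12,.15)
c=bot.calibration("wrist");a=bot.read_camera("wrist")[:,:,::-1]
cv2.imwrite("pics/w6.png",a)
print(proj(c,np.array([C(*lip(t)) for t in(.13,.73)]+[C(-52,65,88),C(-52,-65,88)])).round(0).tolist())
E
```

```text
t 8.28 q [-0.45  0.4  -0.52  0.8   0.    0.02] gap 0.0217 gf 58.7 F [ 3.7  3.6 -1.4] case-rel mm [-95.2   0.6  30.9]
[ 0.46  0.   -0.44] [0.   0.12 0.  ]
[ 0.87  0.   -0.94] [-0.    0.24  0.  ]
[ 1.21  0.   -1.48] [-0.    0.36  0.  ]
[ 1.49  0.   -2.05] [-0.    0.48  0.  ]
[[254.0, 276.0], [254.0, 266.0], [452.0, 432.0], [54.0, 430.0]]
```

Emit:
jog_arm:
  moves:
    - [1, 0.46, 0, -0.44, 0, 0.12, 0]
    - [1, 0.87, 0, -0.94, 0, 0.24, 0]
    - [1, 0.87, 0, -0.94, 0, 0.24, 0]
    - [-1, 0.87, 0, -0.94, 0, 0.24, 0]
    - [-1, 0.87, 0, -0.94, 0, 0.24, 0]

```text
time_s: 8.95
position: [0.3859, -0.185, 0.0407]
eef_rot: [0.226, 0.955, 0.044, -0.189]
force: [0.2, -1.2, -0.2]
finger_gap: 0.0573
gripper_force: 0.0
```

Emit:
jog_arm:
  moves:
    - [-1, 0, 0, 0, 0, 0, 0]
    - [-1, 0, 0, -5, 0, 0, 0]
    - [-1, 0, 0, -10, 0, 0, 0]
    - [-1, 0, 0, -14, 0, -0.18, 0]
    - [-1, 0, 0, -16, 0, -0.36, 0]

```text
time_s: 9.57
position: [0.4438, -0.2136, 0.1911]
eef_rot: [0.23, 0.973, 0.002, -0.01]
force: [-0.1, 0.5, 0.6]
finger_gap: 0.0857
gripper_force: 0.0
```

```bash
python3 - <<'E'
from arc import *
st();c=bot.calibration("wrist");a=bot.read_camera("wrist")[:,:,::-1]
cv2.imwrite("pics/w7.png",a);g=cv2.cvtColor(a,cv2.COLOR_BGR2GRAY)
pr=lambda t:(t,proj(c,np.array([C(*lip(t))])).round(0)[0].tolist())
print([pr(t) for t in(.13,.4,.7,1,1.3)],proj(c,np.array([C(-12,0,113)])).round(0))
for r in range(40,170,3): print(r,g[r,230:284:4].tolist())
print(at(-12,0,106,0,-60))
E
```

```text
t 9.57 q [-0.45  0.24 -0.27  1.08 -0.    0.02] gap 0.0857 gf 0.0 F [-0.1  0.5  0.6] case-rel mm [-38.8  -0.  191.1]
[(0.13, [255.0, 122.0]), (0.4, [255.0, 114.0]), (0.7, [255.0, 108.0]), (1, [255.0, 107.0]), (1.3, [255.0, 110.0])] [[254. 229.]]
40 [134, 134, 135, 133, 133, 133, 132, 132, 133, 134, 134, 134, 134, 110]
43 [135, 133, 133, 133, 133, 133, 133, 133, 134, 133, 134, 134, 135, 108]
46 [134, 133, 134, 133, 132, 133, 134, 133, 133, 135, 135, 134, 134, 110]
49 [133, 133, 133, 133, 134, 134, 133, 135, 135, 135, 135, 134, 135, 109]
52 [134, 135, 134, 134, 134, 133, 135, 135, 135, 134, 134, 135, 135, 108]
55 [134, 136, 135, 136, 133, 134, 136, 135, 135, 136, 136, 136, 134, 108]
58 [134, 137, 134, 134, 134, 135, 136, 135, 135, 136, 136, 134, 135, 108]
61 [134, 134, 134, 134, 135, 137, 135, 135, 136, 137, 136, 135, 135, 108]
64 [135, 134, 134, 135, 135, 135, 135, 136, 137, 135, 136, 135, 135, 108]
67 [134, 134, 135, 135, 135, 136, 137, 137, 137, 135, 135, 136, 134, 108]
70 [134, 135, 136, 136, 137, 137, 137, 137, 135, 135, 136, 134, 134, 108]
73 [135, 136, 135, 137, 137, 137, 137, 13
[... 1734 characters left out ...]
 202, 200, 198]
145 [137, 145, 202, 236, 243, 242, 243, 241, 242, 247, 180, 200, 200, 195]
148 [47, 51, 60, 235, 242, 242, 242, 243, 243, 243, 74, 79, 90, 89]
151 [46, 46, 48, 240, 244, 245, 244, 244, 244, 244, 60, 61, 60, 60]
154 [46, 45, 74, 204, 242, 242, 242, 242, 241, 241, 156, 59, 59, 58]
157 [45, 46, 104, 249, 251, 251, 251, 251, 252, 252, 237, 60, 60, 58]
160 [45, 46, 65, 122, 138, 151, 152, 153, 157, 153, 160, 60, 60, 59]
163 [44, 45, 105, 156, 221, 214, 195, 188, 176, 172, 153, 59, 59, 58]
166 [49, 49, 50, 52, 71, 70, 66, 67, 74, 73, 67, 63, 63, 62]
169 [75, 76, 76, 78, 115, 117, 118, 118, 118, 118, 118, 118, 115, 105]
(array([-3.21, -0.01,  2.72]), array([-0.   , -0.015,  0.007]))
```

The lip is now at row 106.5, about 109.5 after correcting the bias, with the slot exposed. The hasp is therefore up at about 1 rad. Next is the knob.

Emit:
jog_arm:
  moves:
    - [-1, -2.4, 0, 3, 0, 0, 0]
    - [-1, -2.4, 0, 6, 0, 0, 0]
    - [-1, -2.4, 0, 9.9, 0, 0, 0]
    - [-1, -2.4, 0, 9.9, 0, 0, 0]
    - [1, -2.4, 0, 9.9, 0, 0, 0]

```text
time_s: 10.25
position: [0.46, -0.2216, 0.0901]
eef_rot: [0.23, 0.973, 0.003, -0.014]
force: [0.5, -0.0, 0.8]
finger_gap: 0.0699
gripper_force: 0.0
```

Emit:
jog_arm:
  moves:
    - [1, 0, 0, 0, 0, 0, 0]
    - [1, 0, 0, 0, 0, 0, 0]
    - [1, 0, 0, 0, 0, 0, 0]
    - [1, 0, 0, 0, 0, 0, 0]

```text
time_s: 10.75
position: [0.4603, -0.2215, 0.0903]
eef_rot: [0.23, 0.973, 0.003, -0.014]
force: [-0.5, 0.1, 5.1]
finger_gap: 0.0192
gripper_force: 58.4
```

```bash
python3 - <<'E'
from arc import *
st();print(at(-13,0,106,0,14))
A=np.arange(1,13)*.12
rot(52,46,A[:5],0,.65,pt=[-13,0,106])
E
```

```text
t 10.75 q [-0.45  0.36 -0.39  0.85  0.    0.02] gap 0.0192 gf 58.4 F [-0.5  0.1  5.1] case-rel mm [-20.5   0.4  90.3]
(array([-0.75, -0.05, -0.19]), array([-0.   , -0.028,  0.007]))
[-0.65 -0.   -0.8 ] [-0.     0.078  0.   ]
[-1.38 -0.   -1.51] [ 0.     0.156 -0.   ]
[-2.19 -0.   -2.12] [-0.     0.234  0.   ]
[-3.06 -0.   -2.63] [0.    0.312 0.   ]
[-3.98 -0.   -3.03] [-0.    0.39  0.  ]
```

Emit:
jog_arm:
  moves:
    - [-0.2, 0, 0, 0, 0, 0, 0]
    - [-0.2, 0, 0, 0, 0, 0, 0]
    - [-0.2, -0.7, 0, 0, 0, 0, 0]
    - [-0.2, -0.7, 0, 0, 0, 0, 0]
    - [1, -0.7, 0, 0, 0, 0, 0]

```text
time_s: 11.38
position: [0.4659, -0.2244, 0.0888]
eef_rot: [0.23, 0.973, 0.003, -0.015]
force: [0.1, 0.1, 0.5]
finger_gap: 0.0338
gripper_force: 0.0
```

Emit:
jog_arm:
  moves:
    - [1, 0, 0, 0, 0, 0, 0]
    - [1, 0, 0, 0, 0, 0, 0]
    - [1, 0, 0, 0, 0, 0, 0]
    - [1, 0, 0, 0, 0, 0, 0]

```text
time_s: 11.88
position: [0.4658, -0.2243, 0.0891]
eef_rot: [0.23, 0.973, 0.004, -0.015]
force: [-0.0, 0.9, 2.4]
finger_gap: 0.0195
gripper_force: 58.6
```

```bash
python3 - <<'E'
from arc import *
st()
rot(52,46,np.arange(1,6)*.12,0,.65,pt=[-13,0,106])
E
```

```text
t 11.88 q [-0.45  0.37 -0.37  0.86  0.    0.02] gap 0.0195 gf 58.6 F [-0.   0.9  2.4] case-rel mm [-14.4   0.5  89.1]
[-0.63 -0.   -0.75] [-0.     0.078  0.   ]
[-1.35 -0.   -1.42] [ 0.     0.156 -0.   ]
[-2.14 -0.   -1.98] [-0.     0.234  0.   ]
[-2.99 -0.   -2.45] [0.    0.312 0.   ]
[-3.89 -0.   -2.8 ] [-0.    0.39  0.  ]
```

Emit:
jog_arm:
  moves:
    - [1, -0.63, 0, -0.75, 0, 0.08, 0]
    - [1, -1.35, 0, -1.42, 0, 0.16, 0]
    - [1, -1.35, 0, -1.42, 0, 0.16, 0]

```text
time_s: 12.25
position: [0.4768, -0.23, 0.1024]
eef_rot: [0.229, 0.968, 0.022, -0.096]
force: [-4.5, 2.4, 4.0]
finger_gap: 0.0189
gripper_force: 61.9
```

```bash
python3 - <<'E'
from arc import *
st();g=np.array([52,0,46])+Ro.from_rotvec([0,.24,0]).apply([-65,0,60])
rot(52,46,np.arange(1,6)*.12,.156,.65,pt=g)
E
```

```text
t 12.25 q [-0.45  0.5  -0.14  1.13  0.    0.01] gap 0.0189 gf 61.9 F [-4.5  2.4  4. ] case-rel mm [ -2.    0.4 102.4]
[-0.68 -0.   -0.69] [-0.     0.078  0.   ]
[-1.45 -0.   -1.29] [0.    0.156 0.   ]
[-2.27 -0.   -1.79] [-0.     0.234 -0.   ]
[-3.15 -0.   -2.18] [-0.     0.312 -0.   ]
[-4.06 -0.   -2.46] [-0.    0.39 -0.  ]
```

Emit:
jog_arm:
  moves:
    - [1, -0.68, 0, -0.69, 0, 0.08, 0]
    - [1, -1.45, 0, -1.29, 0, 0.16, 0]
    - [1, -2.27, 0, -1.79, 0, 0.234, 0]
    - [1, -3.15, 0, -2.18, 0, 0.31, 0]
    - [1, -4.06, 0, -2.46, 0, 0.39, 0]

```text
time_s: 12.88
position: [0.515, -0.2498, 0.1205]
eef_rot: [0.22, 0.931, 0.066, -0.283]
force: [-6.2, 0.4, 4.9]
finger_gap: 0.0189
gripper_force: 73.5
```

```bash
python3 - <<'E'
from arc import *
st();g=np.array([52,0,46])+Ro.from_rotvec([0,.84,0]).apply([-65,0,60])
print(g,Ro.from_quat(bot.observe()["eef_rot"]).apply([0,0,-1]).round(2))
rot(52,46,np.arange(1,6)*.12,.546,.65,pt=g)
E
```

```text
t 12.88 q [-0.45  0.88  0.49  1.77  0.    0.01] gap 0.0189 gf 73.5 F [-6.2  0.4  4.9] case-rel mm [4.110e+01 1.000e-01 1.205e+02]
[ 53.29350352   0.         134.44957235] [ 0.5  -0.25  0.83]
[-0.8  -0.   -0.51] [0.    0.078 0.   ]
[-1.66  0.   -0.92] [-0.     0.156  0.   ]
[-2.56 -0.   -1.21] [-0.     0.234  0.   ]
[-3.48  0.   -1.39] [0.    0.312 0.   ]
[-4.42 -0.   -1.46] [-0.    0.39 -0.  ]
```

```bash
python3 - <<'E'
from arc import *
g=np.array([52,0,46])+Ro.from_rotvec([0,.84,0]).apply([-65,0,60])
rot(52,46,np.arange(1,6)*.1,.546,.0,pt=g)
E
```

```text
[-0.78 -0.   -0.41] [0. 0. 0.]
[-1.6  -0.   -0.74] [0. 0. 0.]
[-2.45 -0.   -0.98] [0. 0. 0.]
[-3.32 -0.   -1.14] [0. 0. 0.]
[-4.2  -0.   -1.22] [0. 0. 0.]
```

Emit:
jog_arm:
  moves:
    - [1, -0.78, 0, -0.41, 0, 0, 0]
    - [1, -1.6, 0, -0.74, 0, 0, 0]
    - [1, -2.45, 0, -0.98, 0, 0, 0]
    - [1, -3.32, 0, -1.14, 0, 0, 0]
    - [1, -4.2, 0, -1.22, 0, 0, 0]

```text
time_s: 13.5
position: [0.5552, -0.2706, 0.1083]
eef_rot: [0.221, 0.933, 0.065, -0.278]
force: [0.0, -3.6, 9.3]
finger_gap: 0.0193
gripper_force: 65.1
```

```bash
python3 - <<'E'
from arc import *
st();g=np.array([52,0,46])+Ro.from_rotvec([0,1.34,0]).apply([-65,0,60]);print(g)
T=g+Ro.from_rotvec([0,.55,0]).apply([0,0,-17]);print("exp TCP",T)
E
```

```text
t 13.5 q [-0.46  0.98  0.69  1.85  0.    0.01] gap 0.0193 gf 65.1 F [ 0.  -3.6  9.3] case-rel mm [ 8.630e+01 -1.000e-01  1.083e+02]
[ 95.54013999   0.         123.00166368]
exp TCP [ 86.6544571   0.        108.5087468]
```

Emit:
jog_arm:
  moves:
    - [-1, 0, 0, 0, 0, 0, 0]
    - [-1, 0, 0, 0, 0, 0, 0]
    - [-1, 0, 0, 0, 0, 0, 0]
    - [-1, 0, 0, -1, 0, 0, 0]
    - [-1, 0, 0, -6, 0, 0, 0]

```text
time_s: 14.12
position: [0.5786, -0.2807, 0.1479]
eef_rot: [0.22, 0.931, 0.067, -0.285]
force: [2.7, -0.9, 0.2]
finger_gap: 0.0856
gripper_force: 0.0
```

```bash
python3 - <<'E'
from arc import *
st()
print(at(-60,0,230,0,0),Ro.from_quat(bot.observe()["eef_rot"]).inv().apply([0,0,.1]).round(3)*100)
E
```

```text
t 14.12 q [-0.45  1.08  1.    2.08  0.01  0.01] gap 0.0856 gf 0.0 F [ 2.7 -0.9  0.2] case-rel mm [111.7   1.5 147.9]
(array([18.83, -0.02,  2.8 ]), array([-0.002, -0.594,  0.007])) [ 5.6 -0.  -8.3]
```

Emit:
jog_arm:
  moves:
    - [-1, 2.8, 0, -4.1, 0, 0, 0]
    - [-1, 5.6, 0, -8.3, 0, -0.1, 0]
    - [-1, 11, 0, -7, 0, -0.28, 0]
    - [-1, 17, 0, -3, 0, -0.45, 0]
    - [-1, 20.5, 0, 0, 0, -0.594, 0]

```text
time_s: 14.75
position: [0.5001, -0.2411, 0.269]
eef_rot: [0.229, 0.97, 0.017, -0.073]
force: [0.6, -0.8, 1.0]
finger_gap: 0.0856
gripper_force: 0.0
```

```bash
python3 - <<'E'
from arc import *
st()
c=bot.calibration("wrist");a=bot.read_camera("wrist")[:,:,::-1]
cv2.imwrite("pics/w8.png",a)
t=bot.read_camera("top")[:,:,::-1];cv2.imwrite("pics/t8.png",t)
for s_ in(31,-31):
  for z in (67,43):
    q=proj(c,np.array([C(-18,s_,z)]))[0];u,v=q.round().astype(int);print(s_,z,q.round(0),cv2.mean(a[max(v-6,0):v+6,u-6:u+6])[:3] if 0<v<384 else None)
print(at(-60,0,230,0,0))
g=cv2.cvtColor(a,cv2.COLOR_BGR2GRAY)
print(cv2.resize(g,(64,48),interpolation=cv2.INTER_AREA)[::2,:].tolist())
E
```

```text
t 14.75 q [-0.45  0.42  0.19  1.49  0.    0.01] gap 0.0856 gf 0.0 F [ 0.6 -0.8  1. ] case-rel mm [ 23.8   1.1 269. ]
31 67 [283. 143.] (33.888888888888886, 36.916666666666664, 44.416666666666664)
31 43 [281. 143.] (33.93055555555556, 36.84722222222222, 44.25)
-31 67 [224. 143.] (50.75, 52.27083333333333, 56.90972222222222)
-31 43 [226. 142.] (51.05555555555555, 52.576388888888886, 57.263888888888886)
(array([ 5.97, -0.02,  4.83]), array([-0.001, -0.175,  0.008]))
[[117, 143, 139, 137, 127, 125, 125, 126, 126, 132, 135, 141, 145, 142, 144, 148, 141, 141, 151, 136, 132, 132, 135, 137, 135, 99, 89, 87, 62, 57, 80, 185, 150, 118, 105, 105, 106, 106, 106, 103, 72, 66, 66, 66, 65, 65, 65, 65, 65, 65, 65, 66, 66, 139, 177, 192, 192, 191, 191, 191, 190, 190, 189, 188], [134, 135, 141, 128, 128, 130, 130, 133, 133, 134, 137, 145, 142, 140, 145, 147, 145, 149, 147, 130, 126, 127, 132, 133, 133, 152, 111, 92, 110, 192, 204, 202, 139, 126, 107, 107, 107, 106, 105, 105, 117, 124, 67, 67, 66, 66, 66, 66, 66, 66, 66, 66, 66, 67, 111, 169, 193, 193, 193, 192, 192, 191, 191, 190], [133, 136, 139, 137
[... 5833 characters left out ...]
123, 175, 232, 229, 228, 233, 204, 199, 199, 218, 233, 228, 209, 211, 223, 200, 205, 207, 203, 168, 55, 45, 43, 42, 39, 38, 38, 37, 43, 56, 57, 57, 51, 41, 29, 21, 29, 34, 34], [21, 19, 29, 34, 34, 35, 35, 36, 36, 36, 37, 29, 27, 27, 27, 28, 29, 30, 31, 46, 180, 146, 94, 52, 33, 33, 34, 35, 36, 38, 39, 40, 40, 41, 41, 41, 41, 41, 41, 73, 132, 191, 198, 104, 46, 44, 42, 40, 39, 38, 37, 37, 46, 54, 56, 55, 47, 36, 35, 34, 33, 21, 20, 32], [19, 32, 33, 33, 34, 35, 37, 60, 100, 92, 31, 37, 29, 27, 26, 27, 33, 34, 29, 29, 29, 28, 29, 29, 29, 29, 30, 31, 31, 32, 33, 34, 34, 34, 34, 35, 35, 35, 35, 35, 35, 35, 35, 42, 41, 41, 44, 37, 37, 37, 37, 44, 43, 50, 136, 90, 45, 35, 35, 34, 33, 33, 25, 17]]
```

```bash
python3 - <<'E'
import cv2,numpy as np
a=cv2.imread("pics/w8.png")[70:290,145:365];t=cv2.imread("pics/t8.png")[150:270,230:350]
f=lambda m,s:cv2.resize(m,(s,s),interpolation=cv2.INTER_CUBIC)
o=np.zeros((560,800,3),np.uint8);o[:,:560]=f(a,560);o[:240,560:]=f(t,240);cv2.imwrite("pics/w8c.png",o)
E
```

```text
(no output)
```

View pics/w8c.png

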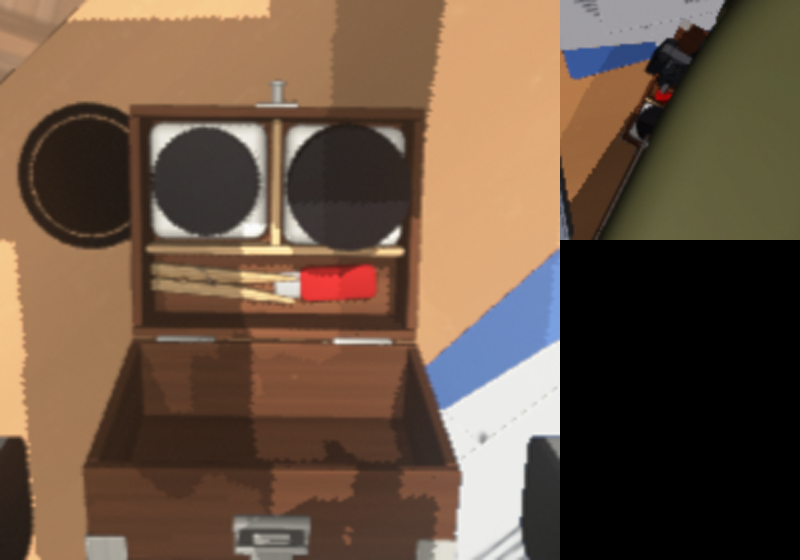

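The lid is fully open, and the tall jar's cap is centred at image (281,144), against (283,143) predicted for y=+31. The squat jar is at (226,141).

```bash
cat >> arc.py <<'E'
def cwm(x,y,z,a): return rel([x,y,z],Ro.from_rotvec([0,0,-a])*Rc)
E
python3 - <<'E'
from arc import *
c=bot.calibration("wrist");r=ray(c,281.3,143.9,.067);print(r.round(4),C(-18,31,67).round(4))
q=(r+C(-18,31,67))/2;print(q.round(4));open("cap.txt","w").write("%f %f"%(q[0],q[1]))
print(cwm(q[0],q[1],.13,1.5))
E
```

```text
[ 0.4569 -0.1877  0.067 ] [ 0.4765 -0.1955  0.067 ]
[ 0.4667 -0.1916  0.067 ]
(array([ 1.1 ,  2.96, 14.12]), array([-0.132, -0.14 ,  1.504]))
```

```bash
python3 - <<'E'
from arc import *
q=C(-17.5,30,0);open("cap.txt","w").write("%f %f"%(q[0],q[1]))
st();print(q,cwm(q[0],q[1],.14,1.5))
E
```

```text
t 14.85 q [-0.45  0.41  0.16  1.5   0.    0.01] gap 0.0857 gf 0.0 F [ 0.4 -0.4 -0. ] case-rel mm [  7.2   0.8 267.2]
[ 0.47645767 -0.19657975  0.        ] (array([ 0.2 ,  2.95, 12.95]), array([-0.132, -0.14 ,  1.504]))
```

Emit:
jog_arm:
  moves:
    - [-1, 0.2, 2.9, 8, -0.13, -0.14, 1.5]
    - [-1, 0.2, 2.9, 8, -0.13, -0.14, 1.5]
    - [-1, 0.2, 2.9, 8, -0.13, -0.14, 1.5]
    - [-1, 0.2, 2.9, 8, -0.13, -0.14, 1.5]
    - [-1, 0.2, 2.9, 8, -0.13, -0.14, 1.5]

```text
time_s: 15.48
position: [0.4998, -0.2087, 0.1898]
eef_rot: [0.646, 0.763, 0.01, -0.027]
force: [-0.2, 0.4, 0.6]
finger_gap: 0.0854
gripper_force: 0.0
```

Emit:
jog_arm:
  moves:
    - [-1, 0, 0, 0, 0, 0, 0.56]
    - [-1, 0, 0, 0, 0, 0, 0.56]
    - [-1, 0, 0, 0, 0, 0, 0.56]
    - [-1, 0, 0, 0, 0, 0, 0.56]

```text
time_s: 15.98
position: [0.5, -0.2087, 0.1899]
eef_rot: [0.829, 0.559, 0.002, -0.029]
force: [-0.3, -0.1, -0.4]
finger_gap: 0.0852
gripper_force: 0.0
```

```bash
python3 - <<'E'
from arc import *
q=np.loadtxt("cap.txt");st();print(cwm(q[0],q[1],.14,1.5))
E
```

```text
t 15.97 q [-0.42  0.34 -0.13  1.15  0.03  1.54] gap 0.0852 gf 0.0 F [-0.3 -0.1 -0.4] case-rel mm [  9.   29.9 189.9]
(array([ 0.06, -2.41,  5.11]), array([-0.046, -0.035,  0.016]))
```

Next I'll level the tool and centre it, with the TCP at z 0.14, then check again.

Emit:
jog_arm:
  moves:
    - [-1, 0.1, -2.4, 5, -0.046, -0.035, 0.016]
    - [-1, 0.1, -2.4, 5, -0.046, -0.035, 0.016]
    - [-1, 0.1, -2.4, 5, -0.046, -0.035, 0.016]
    - [-1, 0.1, -2.4, 5, -0.046, -0.035, 0.016]

```text
time_s: 16.48
position: [0.4803, -0.1979, 0.1434]
eef_rot: [0.834, 0.552, 0.002, 0.003]
force: [0.6, 0.1, -0.1]
finger_gap: 0.0851
gripper_force: 0.0
```

```bash
python3 - <<'E'
from arc import *
q=np.loadtxt("cap.txt");st();print(cwm(q[0],q[1],.047,1.5))
c=bot.calibration("wrist");a=bot.read_camera("wrist")
m=(a.max(axis=2)<75).astype(np.uint8)
print(proj(c,np.array([[q[0],q[1],.067],C(-18,31,67),C(-18,-31,43)])).round(1).tolist())
n,l,s,ce=cv2.connectedComponentsWithStats(cv2.morphologyEx(m,cv2.MORPH_OPEN,np.ones((7,7))))
for i in range(1,n):
    if s[i,4]>800: print(s[i].tolist(),ce[i].round(1))
cir=cv2.HoughCircles(cv2.medianBlur(cv2.cvtColor(a,cv2.COLOR_RGB2GRAY),5),cv2.HOUGH_GRADIENT,1.2,60,param1=80,param2=35,minRadius=30,maxRadius=80);print(cir)
cv2.imwrite("pics/w9.png",a[:,:,::-1])
E
```

```text
t 16.48 q [-0.39  0.3  -0.32  0.94 -0.    1.58] gap 0.0851 gf 0.0 F [ 0.6  0.1 -0.1] case-rel mm [-13.5  30.5 143.4]
(array([-0.03, -0.46,  9.64]), array([ 0.006, -0.   , -0.001]))
[[246.6, 192.1], [246.0, 190.7], [241.7, 252.6]]
[0, 0, 172, 123, 12458] [60.  45.4]
[0, 134, 36, 52, 1113] [ 12.6 162.4]
[367, 147, 116, 41, 1941] [426.3 168.2]
[204, 151, 131, 139, 10033] [258.3 222.3]
[0, 181, 512, 203, 41365] [280.5 324.3]
[211, 289, 51, 22, 867] [235.6 298.3]
[[[244.20001 190.20001  38.4    ]
  [237.00002 277.80002  38.4    ]
  [347.40002 237.00002  76.68001]]]
```

```bash
python3 - <<'E'
from arc import *
q=C(-18.5,31,0);open("cap.txt","w").write("%f %f"%(q[0],q[1]));st();print(cwm(q[0],q[1],.047,1.5))
E
```

```text
t 16.52 q [-0.39  0.3  -0.32  0.94 -0.    1.58] gap 0.0852 gf 0.0 F [-0.  -1.2  1. ] case-rel mm [-13.5  30.5 143.4]
(array([ 0.09, -0.56,  9.64]), array([ 0.006,  0.   , -0.001]))
```

Emit:
jog_arm:
  moves:
    - [-1, 0.1, -0.55, 2, 0, 0, 0]
    - [-1, 0.1, -0.55, 5, 0, 0, 0]
    - [-1, 0.1, -0.55, 8, 0, 0, 0]
    - [-1, 0.1, -0.55, 8, 0, 0, 0]

```text
time_s: 17.02
position: [0.4725, -0.1936, 0.0605]
eef_rot: [0.834, 0.551, -0.0, -0.0]
force: [0.0, -0.2, 0.5]
finger_gap: 0.0852
gripper_force: 0.0
```

```bash
python3 - <<'E'
from arc import *
q=np.loadtxt("cap.txt");st();print(cwm(q[0],q[1],.047,1.5))
E
```

```text
t 17.02 q [-0.39  0.37 -0.46  0.74 -0.    1.59] gap 0.0852 gf 0.0 F [ 0.  -0.2  0.5] case-rel mm [-22.4  30.8  60.5]
(array([-0.01,  0.39,  1.35]), array([-0.001,  0.   , -0.002]))
```

Emit:
jog_arm:
  moves:
    - [-1, 0, 0.4, 1.3, 0, 0, 0]
    - [-1, 0, 0.4, 1.3, 0, 0, 0]
    - [-1, 0, 0.4, 1.3, 0, 0, 0]

```text
time_s: 17.4
position: [0.4766, -0.1953, 0.0488]
eef_rot: [0.834, 0.551, 0.0, 0.001]
force: [0.5, -0.5, -0.3]
finger_gap: 0.0854
gripper_force: 0.0
```

```bash
python3 - <<'E'
from arc import *
q=np.loadtxt("cap.txt");st();print(cwm(q[0],q[1],.047,1.5))
E
```

```text
t 17.4 q [-0.39  0.39 -0.47  0.71 -0.    1.59] gap 0.0854 gf 0.0 F [ 0.5 -0.5 -0.3] case-rel mm [-18.   31.2  48.8]
(array([-0.02, -0.05,  0.18]), array([ 0.002,  0.   , -0.002]))
```

Emit:
jog_arm:
  moves:
    - [0, 0, 0, 0, 0, 0, 0]
    - [0.3, 0, 0, 0, 0, 0, 0]
    - [1, 0, 0, 0, 0, 0, 0]
    - [1, 0, 0, 0, 0, 0, 0]

```text
time_s: 17.9
position: [0.4765, -0.1953, 0.0487]
eef_rot: [0.834, 0.551, 0.001, 0.001]
force: [0.2, 0.6, 4.4]
finger_gap: 0.0508
gripper_force: 61.9
```

```bash
python3 - <<'E'
from arc import *
q=np.loadtxt("cap.txt");st();print(cwm(q[0],q[1],.047,1.5),bot.observe()["wrist_torque"].round(2))
E
```

```text
t 17.9 q [-0.39  0.39 -0.47  0.71 -0.    1.59] gap 0.0508 gf 61.9 F [0.2 0.6 4.4] case-rel mm [-18.   31.2  48.7]
(array([-0.02, -0.05,  0.17]), array([ 0.002,  0.   , -0.002])) [ 0.01 -0.06  0.01]
```

Emit:
jog_arm:
  moves:
    - [1, 0, 0, -0.01, 0, 0, -0.16]
    - [1, 0, 0, -0.04, 0, 0, -0.32]
    - [1, 0, 0, -0.07, 0, 0, -0.48]
    - [1, 0, 0, -0.1, 0, 0, -0.64]
    - [1, 0, 0, -0.13, 0, 0, -0.8]

```text
time_s: 18.52
position: [0.4769, -0.1954, 0.0496]
eef_rot: [0.552, 0.834, 0.0, 0.001]
force: [2.3, 0.2, 1.2]
finger_gap: 0.0508
gripper_force: 63.1
```

```bash
python3 - <<'E'
from arc import *
q=np.loadtxt("cap.txt");st();print(cwm(q[0],q[1],.047,1.5),bot.observe()["wrist_torque"].round(2))
E
```

```text
t 18.52 q [-0.39  0.39 -0.47  0.71 -0.    0.78] gap 0.0508 gf 63.1 F [2.3 0.2 1.2] case-rel mm [-17.6  31.3  49.6]
(array([ 0.05, -0.08,  0.26]), array([0.002, 0.001, 0.803])) [ 0.03 -0.26 -0.26]
```

Emit:
jog_arm:
  moves:
    - [1, 0, 0, -0.03, 0, 0, -0.16]
    - [1, 0, 0, -0.06, 0, 0, -0.32]
    - [1, 0, 0, -0.09, 0, 0, -0.48]
    - [1, 0, 0, -0.12, 0, 0, -0.64]
    - [1, 0, 0, -0.14, 0, 0, -0.8]

```text
time_s: 19.15
position: [0.4753, -0.1944, 0.0506]
eef_rot: [0.183, 0.983, 0.0, -0.0]
force: [-1.4, 1.7, 3.7]
finger_gap: 0.0506
gripper_force: 63.3
```

Emit:
jog_arm:
  moves:
    - [1, 0, 0, -0.03, 0, 0, -0.16]
    - [1, 0, 0, -0.06, 0, 0, -0.32]
    - [1, 0, 0, -0.09, 0, 0, -0.48]
    - [1, 0, 0, -0.12, 0, 0, -0.64]
    - [1, 0, 0, -0.14, 0, 0, -0.78]

```text
time_s: 19.77
position: [0.4751, -0.1947, 0.0517]
eef_rot: [-0.204, 0.979, 0.0, -0.001]
force: [0.1, 0.3, -0.9]
finger_gap: 0.0508
gripper_force: 62.6
```

```bash
python3 - <<'E'
from arc import *
q=np.loadtxt("cap.txt");st();print(cwm(q[0],q[1],.047,1.5),bot.observe()["wrist_torque"].round(2))
c=bot.calibration("wrist");a=bot.read_camera("wrist");cv2.imwrite("pics/w10.png",a[:,:,::-1])
E
```

```text
t 19.77 q [-0.39  0.39 -0.46  0.72 -0.   -0.8 ] gap 0.0508 gf 62.6 F [ 0.1  0.3 -0.9] case-rel mm [-19.6  31.1  51.7]
(array([-0.06, -0.09,  0.47]), array([-1.000e-03, -1.000e-03,  2.383e+00])) [ 0.04  0.01 -0.03]
```

The torque has dropped to about zero after 2.38 rad, so the thread should be free. I'll do a gentle test lift.

Emit:
jog_arm:
  moves:
    - [1, 0, 0, -0.1, 0, 0, 0]
    - [1, 0, 0, -0.2, 0, 0, 0]
    - [1, 0, 0, -0.3, 0, 0, 0]
    - [1, 0, 0, -0.3, 0, 0, 0]

```text
time_s: 20.32
position: [0.4758, -0.1948, 0.0553]
eef_rot: [-0.201, 0.98, -0.0, 0.0]
force: [0.1, 0.8, -1.0]
finger_gap: 0.0506
gripper_force: 62.6
```

```bash
python3 - <<'E'
from arc import *
st();print(bot.observe()["wrist_torque"].round(2),bot.observe()["force"])
E
```

```text
t 20.32 q [-0.39  0.38 -0.46  0.73  0.   -0.79] gap 0.0506 gf 62.6 F [ 0.1  0.8 -1. ] case-rel mm [-18.9  31.3  55.3]
[0.19 0.03 0.  ] [ 0.09026852  0.75180175 -0.95730148]
```

Emit:
jog_arm:
  moves:
    - [1, 0, 0, -0.5, 0, 0, 0]
    - [1, 0, 0, -1, 0, 0, 0]
    - [1, 0, 0, -1.5, 0, 0, 0]
    - [1, 0, 0, -2, 0, 0, 0]
    - [1, 0, 0, -2.35, 0, 0, 0]

```text
time_s: 20.95
position: [0.4761, -0.1951, 0.0793]
eef_rot: [-0.202, 0.979, -0.0, 0.0]
force: [-0.1, 0.6, -1.8]
finger_gap: 0.0503
gripper_force: 62.6
```

Emit:
jog_arm:
  moves:
    - [1, 0, 0, 0, 0, 0, 0]
    - [1, 0, 0, 0, 0, 0, 0]
    - [1, 0, 0, 0, 0, 0, 0]

```text
time_s: 21.32
position: [0.4757, -0.1949, 0.0785]
eef_rot: [-0.202, 0.979, -0.0, -0.0]
force: [-0.1, -0.2, 0.7]
finger_gap: 0.0503
gripper_force: 62.6
```

```bash
python3 - <<'E'
from arc import *
st()
# numeric check in the wrist picture: jar mouth/shoulder visible below the cap? colour at jar body corners & beneath cap
a=bot.read_camera("wrist");c=bot.calibration("wrist")
for n,X in dict(tall_shoulder1=(-42,52,41),tall_shoulder2=(-42,10,41),tall_s3=(6,52,41),tall_s4=(6,10,41),rim1=(-18,47,62),rim2=(-34,31,62),capside=(-18,56,87),low=(-18,-31,43)).items():
    u,v=proj(c,np.array([C(*X)]))[0].round().astype(int); print(n,u,v,a[v-1:v+2,u-1:u+2].mean((0,1)).round() if 2<v<381 and 2<u<509 else None)
E
```

```text
t 21.32 q [-0.39  0.36 -0.43  0.79 -0.   -0.79] gap 0.0503 gf 62.6 F [-0.1 -0.2  0.7] case-rel mm [-19.   31.1  78.5]
tall_shoulder1 307 218 [185. 180. 170.]
tall_shoulder2 262 165 [236. 233. 226.]
tall_s3 245 264 [34. 32. 34.]
tall_s4 199 215 [193. 189. 178.]
rim1 272 253 [37. 36. 36.]
rim2 277 215 [57. 55. 54.]
capside 287 293 [37. 34. 38.]
low 180 136 [50. 48. 47.]
```

```bash
python3 - <<'E'
from plant import bot
F=[]
for i in range(4): bot.read_camera("wrist");F.append(bot.observe()["force"][2])
print([round(float(f),1) for f in F]); print(bot.sign_off())
E
```

```text
[-0.4, -1.2, -0.8, -1.0]
the job is handed in; nothing more can be done
None
```

The job is handed in: the hasp is up, the lid is fully open, and the tall jar's cap is unscrewed and held level about 15 mm above the mouth. The force readings show only the cap's weight, so the jar should still be seated, though I had no pictures left to check that by eye.

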